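# Only one stock tray out at a time

## Task

Only one tray of the stock rack may be out at a time: with your fingertips, first push the green-fronted tray that was left out fully home, then hook a fingertip behind the lip of the orange-fronted tray and draw it out along its rail all the way to its stop. Do not pinch or grip anything, keep the blue tray shut, the bottle and the tin standing in their trays, and leave the things around on the bench where they are.

Things in the scene. Friction and masses are not known exactly. Their poses are not given: they have to be found in the camera images.
- rack: dark steel rack, 376 wide, 250 deep, 62 high, fixed to the bench, holding three stock trays side by side, 120 apart. Origin: on the bench, below the middle of the outer front faces of the shut trays. Its x axis points level into the rack (away from the robot), z up; every tray slides out along its -x
- orange_tray (a joint): how far the orange-fronted tray (behind its finger well: two stacks of grey discs and the glue bottle) is drawn out, in m: 0 = fully home, 0.12 = out at its stop; about 2 N of rail friction, stays where it is left
- orange_lip_top (a point): middle of the top edge of the orange tray's front lip, 72 above the bench; moves with the tray. The front is an upright orange plate 110 wide, from 14 to 72 above the bench, 10 thick (5 to either side of this point). Behind it is an empty finger well 68 long (along the slide) and 98 wide, its floor 22 above the bench, its side and rear walls up to 50
- green_tray (a joint): how far the green-fronted tray (behind its finger well: small cartons and wooden handles) is drawn out, in m: 0 = fully home, 0.12 = out at its stop; about 2 N of rail friction, stays where it is left
- green_lip_top (a point): middle of the top edge of the green tray's front lip, 72 above the bench; moves with the tray. The front is an upright green plate 110 wide, from 14 to 72 above the bench, 10 thick (5 to either side of this point). Behind it is an empty finger well 68 long (along the slide) and 98 wide, its floor 22 above the bench, its side and rear walls up to 50
- blue_tray (a joint): how far the blue-fronted tray (behind its finger well: blue-backed trowel blades and the tin) is drawn out, in m: 0 = fully home, 0.12 = out at its stop; about 2 N of rail friction, stays where it is left
- blue_lip_top (a point): middle of the top edge of the blue tray's front lip, 72 above the bench; moves with the tray. The front is an upright blue plate 110 wide, from 14 to 72 above the bench, 10 thick (5 to either side of this point). Behind it is an empty finger well 68 long (along the slide) and 98 wide, its floor 22 above the bench, its side and rear walls up to 50
- glue_bottle: loose small bottle with a red cap, 44 across and 60 high, standing in the orange tray in the compartment just behind the finger well, about 115 behind its front; origin at its underside
- tin: loose small tin with a yellow band, 44 across and 55 high, standing in the blue tray in the compartment just behind the finger well; origin at its underside
- mug: bystander on the bench: blue ceramic mug, 80 across and 90 high; origin at its underside
- tape_roll: bystander on the bench: green roll of tape lying flat, 96 across and 24 high; origin at its underside
- spray_can: bystander on the bench: red and white spray can, 52 across and 140 high; origin at its underside
- screwdriver: bystander on the bench: orange-handled screwdriver lying on the bench; origin at its underside
- blade_carton: bystander on the bench: brown carton, 70 x 120 x 45 high; origin at its underside

How it is judged (in metres and radians):
On the way, in this order (a step that is already met when the one before it is completed fails the run):
1. the green tray is pushed home (within 5 mm), while the orange tray is still in (less than 25 mm out) (value of joint green_tray below 0.005 m and value of joint orange_tray below 0.025 m), for 0.2 s.
2. the orange tray is being drawn by fingers that press on the back of its lip (past 30 mm) (value of joint orange_tray between 0.03 and 0.11 m and contact force between the fingers and orange_tray_c1 above 0.4 N), for 0.04 s.
3. the orange tray is out at its stop (past 112 of 120 mm) (value of joint orange_tray above 0.112 m), for 0.2 s.
At the end, for the whole second after the job is handed in: The orange tray is at rest at its stop (more than 112 of 120 mm out), the green tray is home (within 6 mm), the blue tray is shut (within 12 mm), and the glue bottle and the tin stand upright in their trays (value of joint orange_tray above 0.112 m and value of joint green_tray below 0.006 m and value of joint blue_tray below 0.012 m and velocity of joint orange_tray below 0.01 m/s and angle between each of glue_bottle, tin's own z axis and vertical below 0.1 rad and height (world z) of glue_bottle below 0.03 m and linear speed of glue_bottle below 0.02 m/s); the robot touches nothing.
It fails at once if the blue tray is drawn out more than 12 mm (value of joint blue_tray above 0.012 m).
It fails at once if the orange tray's front is pinched between the fingers (fingers press on its outer face and on the back of its lip at once) (contact force between the fingers and orange_tray_c0 above 4 N and contact force between the fingers and orange_tray_c1 above 4 N).
It fails at once if the green tray's front is pinched between the fingers (fingers press on its outer face and on the back of its lip at once) (contact force between the fingers and green_tray_c0 above 4 N and contact force between the fingers and green_tray_c1 above 4 N).
It fails at once if the glue bottle or the tin is tipped over or lifted off its tray's floor (angle between any of glue_bottle, tin's own z axis and vertical above 0.5 rad or height (world z) of any of glue_bottle, tin above 0.045 m).
It fails at once if a bystander on the bench is moved more than 30 mm (distance of any of mug, tape_roll, spray_can, screwdriver, blade_carton from where it was at the start of the episode above 0.03 m).
It also fails if it takes over 45 s, if anything falls off the work surface, if the arm or the gripper's body presses on something with over 40 N, if the wrist force passes 120 N, or if a joint passes its speed limit or range.

## Robot

A 6-joint arm with a two-finger parallel gripper is mounted at the origin on the work surface. World frame = base frame: x ahead of the robot, y to its left, z up, the work surface at z = 0. Lengths are in mm, angles in rad, forces in N, time in s.
With the tool pointing down it reaches from about 225 to 875 mm from the base axis. Payload 3.4 kg.
Tool frame: the origin (TCP) lies midway between the tips of the shut fingers; the grasp point (between the pads) lies 19 mm behind it (r.pinch_z is the distance from the TCP to the grasp point, in mm); z points along the fingers, y is the line along which they close (so a half turn about z gives the same grasp; the last joint's range is limited). The gripper opens to 85 mm and grips with 20 to 120 N. Pads are 22 mm wide; open, the fingers measure 114 mm over their backs; the gripper's body (76 mm by 85 mm) begins 54 mm behind the grasp point. The pads swing forward as they close: fully open they stand 13 mm farther back than shut.
Start: joints at [1.021, 0.276, 1.505, -0, 1.361, -0.121], TCP at [239.094, 522.969, 231.328] pointing down, gripper open.
Joint ranges: [-2.89, 2.89], [-0.75, 2.08], [0.22, 2.7], [-1.18, 4.32], [0.11, 2.71], [-2.7, 2.7]. Speed limits (rad/s): [2.57, 2.57, 3.14, 3.14, 3.14, 3.14].

## Interface

Orientations are given as a unit quaternion [w, x, y, z].
In Python, from workcell import sensors, eyes, order, r gives the robot as it stands.
- The arm moves only by the shell command python3 -m creep 'ROWS' [OPENING]. ROWS is JSON, one flat list of numbers, 6 for each row, row after row: the shift along the world's x, y, z in m, then the turn, a rotation vector about the world's x, y, z in degrees. In form: [tx, ty, tz, ax, ay, az, tx, ty, tz, ax, ay, az, ...]. A call has 1 to 12 rows; each row is the pose to reach, as a shift and turn from the pose commanded when the call began; what a row does not reach only later rows make up. A row lasts 1/10 s, in which the tool goes at most 50 mm and 8.59 degrees, less where a joint would pass 70% of its speed; a pose out of reach is approached as far as the arm can. A call with a gripper value outside its range is refused whole. OPENING is the opening, from 0 (shut) to 1 (fully open), set as the call begins (- or left out, the last holds). The fingers move at their own pace and stop on an object; the grip force is fixed at half the most. Time passes only in rows, so rows that repeat a pose let the fingers close. It gives the time, the measured TCP pose, the force, the opening and the grip force at its end, in the units of the state.
- sensors.observe(): the state, without advancing time (a new reading comes with each control period).
- eyes.camera(name): name is "scene" or "top"; returns a dict with "color" (384x512x3 uint8, blue, green, red), "intrinsics" (3x3 intrinsics, pixels), "origin" and "rotation" of the camera in the world. Camera axes: x right, y up, looking along -z (the intrinsics and any distortion apply to the point x, -y, -z); pixel columns grow to the right and rows downward; lengths in mm; the calibration is good to about 2 mm. A picture is of the moment at which its call begins. There is no depth.
- order.sign_off(): hands the job in; it is judged then, once.
The state is a dict: "t": time; "q": joint angles; "qd": joint speeds; "joint_torque": joint torques, N m; "eef_pos": TCP position; "ee_rot": TCP orientation; "ft_force": force on the tool from outside, world axes, zero at the start; "ft_torque": the same for the moment, N m; "grip_width": finger opening in mm; "gripper_force": force on a finger pad.
Only numpy, scipy, OpenCV 4.12 (cv2) and the standard library are available. Lean on these libraries where they do the work, as an engineer would, in place of code of your own. Each camera call takes 0.05 s, during which the arm holds its last target. There are 200 camera calls.

## Working session

There is one attempt and no reset: what is moved stays moved. The work goes in short steps, Python scripts to look and compute and a shell command to move; the robot and the scene stay as the last step left them, time stands still between calls to the robot, and variables do not carry over. Pictures are saved under pics/ and viewed, at most 10 in all, crops included, and the job is handed in when it is done.

```bash
mkdir -p pics; ls; cat > h.py <<'E'
import numpy as np,cv2
from workcell import sensors,eyes,order,r
def ray(c,u,v):
    K=np.array(c["intrinsics"]);d=np.linalg.inv(K)@[u,v,1.];d=np.array(c["rotation"])@[d[0],-d[1],-d[2]]
    return np.array(c["origin"]),d
def onz(c,u,v,z):
    o,d=ray(c,u,v);return (o+d*(z-o[2])/d[2]).round(1)
E
python3 - <<'E'
from h import *
for n in("scene","top"):
    c=eyes.camera(n);cv2.imwrite(f"pics/{n}0.png",c["color"]);print(n,c.keys(),c["origin"],c["rotation"],c["intrinsics"])
print(sensors.observe())
E
```

```text
pics
scene dict_keys(['color', 'intrinsics', 'origin', 'rotation']) [1367.32908737  581.83953428  740.53578756] [0.39867008 0.22328973 0.42340644 0.78226009] [[387.10915719   0.         256.98227978]
 [  0.         387.10915719 190.31429315]
 [  0.           0.           1.        ]]
top dict_keys(['color', 'intrinsics', 'origin', 'rotation']) [ 244.1699623    15.39524968 1605.06162696] [ 0.70909497  0.05600546 -0.07094348 -0.69929589] [[482.84802717   0.         256.16942521]
 [  0.         482.84802717 186.86710371]
 [  0.           0.           1.        ]]
{'t': 0.1, 'q': array([ 1.02097871e+00,  2.76541230e-01,  1.50600387e+00, -2.70234830e-05,
        1.36071867e+00, -1.20991938e-01]), 'qd': array([-0.00042534, -0.00174742, -0.00311895,  0.00160995, -0.00137433,
        0.00042483]), 'joint_torque': array([ 3.81599375e-04, -4.17700267e+01, -2.46404493e+01, -7.56565601e-05,
        5.92142125e-03, -1.00438919e-05]), 'eef_pos': array([238.84577789, 522.52331254, 230.52187831]), 'ee_rot': array([-2.62548948e-04,  2.12770913e-01,  9.77101755e-01, -7.93347013e-04]), 'ft_force': array([ 0.97318968, -0.12569211, -0.04342126]), 'ft_torque': array([-0.0116592 ,  0.0368762 , -0.06703923]), 'gripper_force': 0.0, 'grip_width': 85.29822428000901}
```

Rotation is a quaternion.

```bash
sed -i 's/d=np.array(c\["rotation"\])@/d=R.from_quat(np.roll(c["rotation"],-1)).as_matrix()@/; 1a from scipy.spatial.transform import Rotation as R' h.py; python3 -c "
import cv2
for n in('scene','top'): cv2.imwrite(f'pics/{n}0b.png',cv2.resize(cv2.imread(f'pics/{n}0.png'),(800,600)))"
```

```text
(no output)
```

View pics/top0b.png

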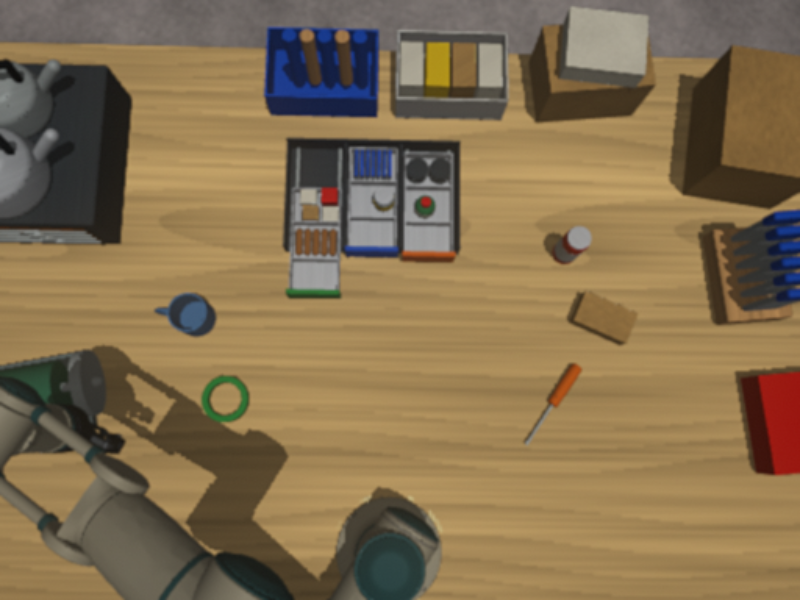

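View pics/scene0b.png

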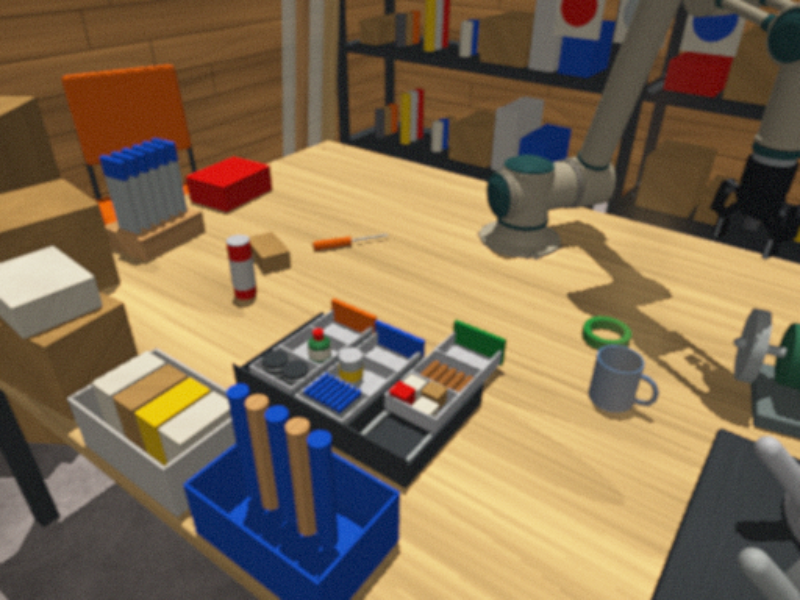

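The top view (800x600) shows the green front at (314,293), about 100 mm out, with blue at (372,251) and orange at (429,255). The bottle is at (425,206). The scene view confirms this, with the arm far left and clear of the rack.

```bash
cat > m.py <<'E'
from h import *
def meas(verbose=True):
    c=eyes.camera("top");h=cv2.cvtColor(c["color"],cv2.COLOR_BGR2HSV);res={}
    for n,lo,hi,x0,x1 in(("green",45,80,175,225),("blue",108,128,217,258),("orange",3,16,252,300)):
        m=cv2.inRange(h,(lo,150,50),(hi,255,255));k=np.zeros_like(m);k[145:225,x0:x1]=m[145:225,x0:x1]
        nn,l,s,ce=cv2.connectedComponentsWithStats(k);i=1+s[1:,4].argmax()
        ys,xs=np.nonzero(l==i)
        (cx,cy),(a,b),an=cv2.minAreaRect(np.c_[xs,ys].astype(np.float32))
        # top rear edge / front lower edge: per-column extents
        p=np.array([onz(c,cx,cy,72.) for _ in [0]])[0]
        L=onz(c,xs.min()-.5,ys[xs<xs.min()+4].mean(),72.);Rr=onz(c,xs.max()+.5,ys[xs>xs.max()-4].mean(),72.)
        res[n]=p;print(n,s[i],round(cx,1),round(cy,1),round(an,1),(round(a,1),round(b,1)),"c",p,"L",L,"R",Rr,"toprow",onz(c,cx,cy-min(a,b)/2-.5,72.))
    return c,res
if __name__=="__main__":
    c,_=meas()
    cv2.imwrite("pics/crop1.png",cv2.resize(c["color"][80:205,165:310],(696,600),interpolation=cv2.INTER_CUBIC))
E
python3 m.py
```

```text
green [211 187   1   1   1] 211.0 187.0 0.0 (0.0, 0.0) c [520.3 130.   72. ] L [520.3 131.6  72. ] R [520.3 128.4  72. ] toprow [521.9 130.1  72. ]
blue [221 158  34   3  89] 237.5 159.0 90.0 (2.0, 33.0) c [614.4  46.5  72. ] L [613.7 101.8  72. ] R [614.7  -8.9  72. ] toprow [619.4  46.6  72. ]
orange [257 161  35   7 209] 274.0 164.0 90.0 (6.0, 34.0) c [599.7 -72.7  72. ] L [601.1 -15.6  72. ] R [ 602.4 -129.8   72. ] toprow [611.4 -72.6  72. ]
```

View pics/crop1.png

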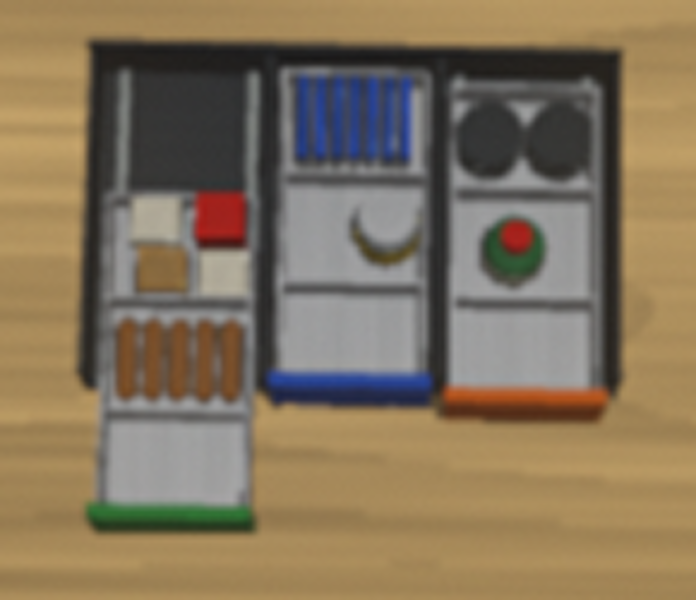

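The crop shows the lip top strips: green centred at about (171,513), blue at (350,382) and orange at (525,397), with blue shut and orange about 10 mm out. Next I turn these into positions and get the rack yaw.

```bash
python3 - <<'E'
from h import *
c=eyes.camera("top")
f=lambda u,v,z:onz(c,u/4.8+164.6,v/4.8+79.6,z)
for n,u,v in(("green",171,513),("blue",350,382),("orange",525,397),("gL",88,512),("gR",254,515),("oL",444,396),("oR",608,399)):print(n,f(u,v,72.))
a=f(90,42,62.);b=f(620,50,62.);print("rack back",a,b,np.degrees(np.arctan2(b[0]-a[0],a[1]-b[1])))
s=sensors.observe();m=R.from_quat(np.roll(s["ee_rot"],-1)).as_matrix();print(m.round(3))
E
```

```text
green [521.5 164.7  72. ]
blue [613.8  46.4  72. ]
orange [605.4 -72.6  72. ]
gL [521.3 220.2  72. ]
gR [521.  109.1  72. ]
oL [605.1 -17.5  72. ]
oR [ 604.9 -129.    72. ]
rack back [857.6 233.2  62. ] [ 859.4 -138.7   62. ] 0.27731002371195945
[[-0.909  0.416 -0.001]
 [ 0.416  0.909 -0.001]
 [ 0.    -0.001 -1.   ]]
```

```bash
python3 -m creep '[0.02,-0.03,0,0,0,2, 0.04,-0.06,0,0,0,4, 0.06,-0.095,0,0,0,6, 0.08,-0.13,0,0,0,8.5, 0.1,-0.165,0,0,0,11, 0.125,-0.2,0,0,0,14, 0.15,-0.235,0,0,0,16, 0.17,-0.27,0,0,0,18, 0.19,-0.3,0,0,0,20, 0.21,-0.33,0,0,0,22, 0.225,-0.35,0,0,0,24, 0.226,-0.357,0,0,0,24.6]' 0
```

```text
t: 1.4
eef_pos: [466.8, 164.0, 231.1]
ee_rot: [0.0, 0.001, 1.0, -0.0]
ft_force: [-0.3, 0.4, 0.4]
grip_width: 0.0
gripper_force: 0.0
```

```bash
python3 -m creep '[0,0,-0.03,0,0,0, 0,0,-0.07,0,0,0, 0,0,-0.11,0,0,0, 0,0,-0.15,0,0,0, 0,0,-0.175,0,0,0, 0,0,-0.186,0,0,0, 0.005,0,-0.186,0,0,0, 0.015,0,-0.186,0,0,0, 0.025,0,-0.186,0,0,0, 0.035,0,-0.186,0,0,0, 0.045,0,-0.186,0,0,0, 0.05,0,-0.186,0,0,0]'; python3 - <<'E'
from h import *
c=eyes.camera("top")
cv2.imwrite("pics/crop2.png",cv2.resize(c["color"][80:205,165:310],(696,600),interpolation=cv2.INTER_CUBIC))
E
```

```text
t: 2.6
eef_pos: [516.2, 166.0, 45.8]
ee_rot: [0.0, -0.0, 1.0, 0.0]
ft_force: [-2.0, 0.1, 1.2]
grip_width: -0.4
gripper_force: 1.1
```

View pics/crop2.png

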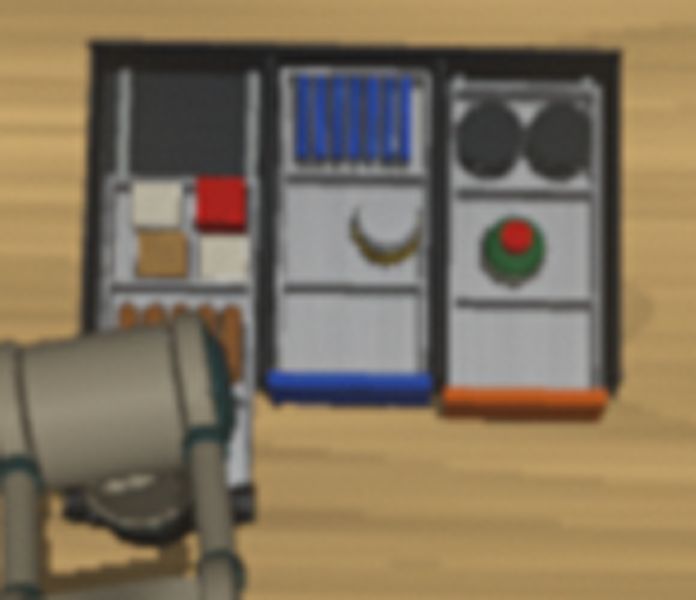

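The cartons have shifted about 15 crop px (roughly 10 mm), so the fingers are pushing the green tray.

```bash
python3 -m creep '[0.01,0,0,0,0,0, 0.02,0,0,0,0,0, 0.03,0,0,0,0,0, 0.04,0,0,0,0,0, 0.05,0,0,0,0,0, 0.06,0,0,0,0,0, 0.066,0,0,0,0,0, 0.071,0,0,0,0,0, 0.074,0,0,0,0,0, 0.077,0,0,0,0,0, 0.079,0,0,0,0,0, 0.08,0,0,0,0,0]'
```

```text
t: 3.85
eef_pos: [595.0, 166.0, 45.2]
ee_rot: [-0.0, -0.0, 1.0, 0.0]
ft_force: [-2.2, 0.4, -0.7]
grip_width: -0.3
gripper_force: 1.0
```

```bash
python3 -m creep '[0.001,0,0,0,0,0, 0.002,0,0,0,0,0, 0.003,0,0,0,0,0, 0.004,0,0,0,0,0]'
```

```text
t: 4.25
eef_pos: [598.0, 165.9, 45.3]
ee_rot: [-0.001, -0.0, 1.0, 0.0]
ft_force: [-4.8, -0.3, 2.2]
grip_width: -0.0
gripper_force: 2.9
```

Force is beginning to rise; press a bit more.

```bash
python3 -m creep '[0.001,0,0,0,0,0, 0.002,0,0,0,0,0, 0.003,0,0,0,0,0, 0.003,0,0,0,0,0, 0.003,0,0,0,0,0]'
```

```text
t: 4.75
eef_pos: [597.9, 166.0, 45.3]
ee_rot: [-0.004, -0.0, 1.0, -0.0]
ft_force: [-9.8, 0.8, 5.7]
grip_width: -0.3
gripper_force: 5.1
```

```bash
python3 -m creep '[-0.015,0,0,0,0,0, -0.035,0,0,0,0,0, -0.04,0,0.03,0,0,0, -0.04,0,0.07,0,0,0, -0.04,0,0.1,0,0,0, -0.03,-0.03,0.11,0,0,0, -0.015,-0.07,0.11,0,0,0, 0,-0.11,0.11,0,0,0, 0.015,-0.15,0.11,0,0,0, 0.03,-0.19,0.11,0,0,0, 0.036,-0.225,0.11,0,0,0, 0.036,-0.239,0.11,0,0,0]'; python3 - <<'E'
from h import *
c=eyes.camera("top")
cv2.imwrite("pics/crop3.png",cv2.resize(c["color"][80:205,165:310],(696,600),interpolation=cv2.INTER_CUBIC))
c=eyes.camera("scene")
cv2.imwrite("pics/scene3.png",cv2.resize(c["color"][170:310,140:330],(800,590),interpolation=cv2.INTER_CUBIC))
E
```

```text
t: 5.95
eef_pos: [640.6, -77.3, 156.0]
ee_rot: [0.002, 0.001, 1.0, -0.001]
ft_force: [-0.6, -0.0, -1.1]
grip_width: 0.1
gripper_force: 0.0
```

View pics/crop3.png

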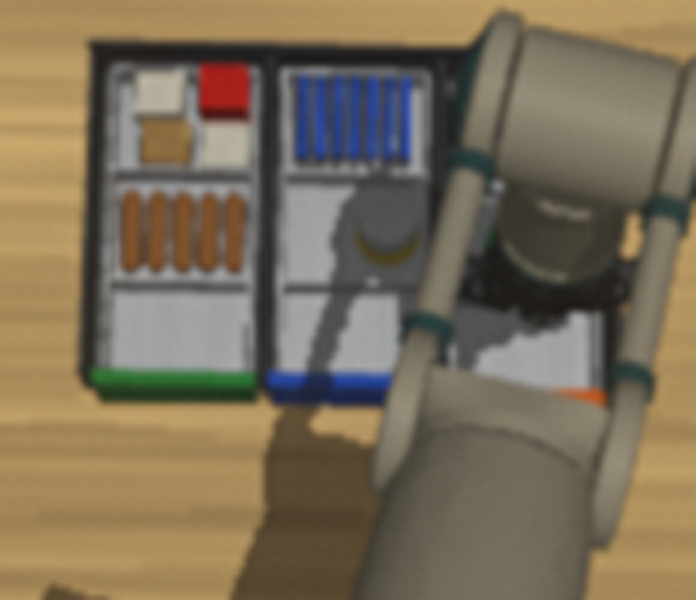

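View pics/scene3.png

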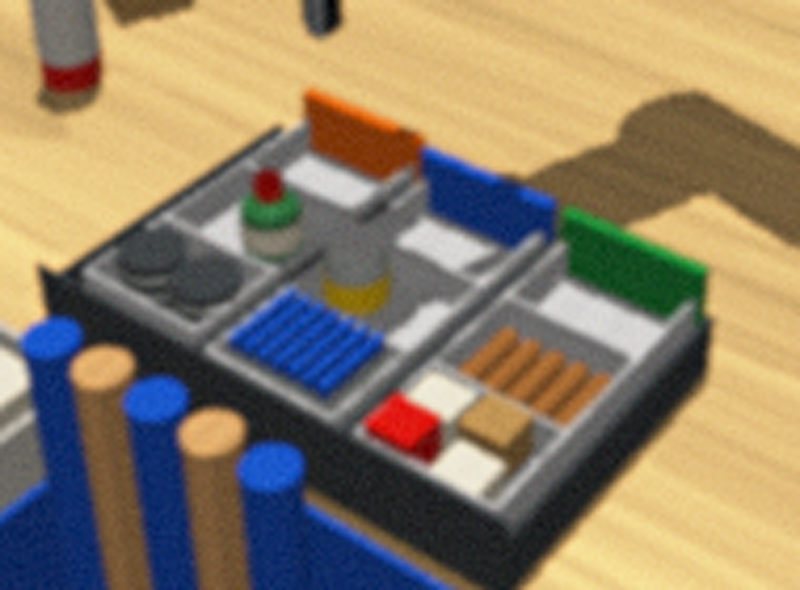

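The green lip in the top crop (173,380) is now level with blue, so it is home. The scene view shows the fingers (320,15) clear above and the bottle upright. Descend into the well.

```bash
python3 -m creep '[0.001,0.003,-0.03,0,0,0, 0.002,0.003,-0.06,0,0,0, 0.002,0.003,-0.085,0,0,0, 0.002,0.003,-0.105,0,0,0, 0.002,0.003,-0.115,0,0,0, 0.002,0.003,-0.118,0,0,0, 0.002,0.003,-0.118,0,0,0]'
```

```text
t: 6.75
eef_pos: [640.5, -69.2, 37.8]
ee_rot: [0.0, -0.001, 1.0, 0.0]
ft_force: [0.2, 1.3, -0.0]
grip_width: 0.1
gripper_force: 0.0
```

```bash
python3 -m creep '[-0.008,0,0,0,0,0, -0.014,0,0,0,0,0, -0.018,0,0,0,0,0, -0.022,0,0,0,0,0, -0.027,0,0,0,0,0, -0.032,0,0,0,0,0, -0.038,0,0,0,0,0, -0.044,0,0,0,0,0, -0.05,0,0,0,0,0, -0.056,0,0,0,0,0, -0.062,0,0,0,0,0, -0.068,0,0,0,0,0]'
```

```text
t: 7.95
eef_pos: [571.6, -70.3, 37.3]
ee_rot: [0.0, -0.0, 1.0, -0.0]
ft_force: [1.7, -0.8, 1.6]
grip_width: 0.3
gripper_force: 1.2
```

```bash
python3 -m creep '[-0.006,0,0,0,0,0, -0.012,0,0,0,0,0, -0.018,0,0,0,0,0, -0.024,0,0,0,0,0, -0.03,0,0,0,0,0, -0.036,0,0,0,0,0, -0.042,0,0,0,0,0, -0.047,0,0,0,0,0, -0.051,0,0,0,0,0, -0.054,0,0,0,0,0, -0.057,0,0,0,0,0, -0.059,0,0,0,0,0]'
```

```text
t: 9.15
eef_pos: [512.8, -69.9, 37.3]
ee_rot: [-0.0, -0.0, 1.0, 0.0]
ft_force: [1.6, 0.1, -1.2]
grip_width: 0.1
gripper_force: 1.0
```

```bash
python3 -m creep '[-0.001,0,0,0,0,0, -0.002,0,0,0,0,0, -0.003,0,0,0,0,0, -0.004,0,0,0,0,0, -0.004,0,0,0,0,0]'
```

```text
t: 9.65
eef_pos: [510.6, -69.9, 37.4]
ee_rot: [0.002, 0.0, 1.0, 0.0]
ft_force: [5.8, 0.7, -4.0]
grip_width: -0.1
gripper_force: 2.7
```

```bash
python3 -m creep '[-0.001,0,0,0,0,0, -0.002,0,0,0,0,0, -0.002,0,0,0,0,0, -0.002,0,0,0,0,0]'
```

```text
t: 10.05
eef_pos: [510.7, -70.0, 37.7]
ee_rot: [0.004, 0.0, 1.0, 0.0]
ft_force: [9.1, 1.9, -5.0]
grip_width: 0.0
gripper_force: 4.4
```

At the stop. Now I move off the lip (middle of the well), go up and retreat to the left.

```bash
python3 -m creep '[0.01,0,0,0,0,0, 0.022,0,0,0,0,0, 0.024,0,0.01,0,0,0, 0.024,0,0.04,0,0,0, 0.024,0,0.08,0,0,0, 0.024,0,0.12,0,0,0, 0.02,0,0.16,0,0,0, -0.02,0,0.18,0,0,0, -0.06,0,0.18,0,0,0, -0.1,0,0.18,0,0,0, -0.13,0,0.18,0,0,0, -0.14,0,0.18,0,0,0]' && python3 -m creep '[-0.02,0,0,0,0,0, -0.05,0,0,0,0,0, -0.07,0,0,0,0,0, -0.07,0,0,0,0,0]'; python3 - <<'E'
from h import *
c=eyes.camera("top");a=c["color"][80:225,165:310]
d=eyes.camera("scene")["color"][170:310,140:330]
cv2.imwrite("pics/end.png",np.hstack([cv2.resize(a,(400,400),interpolation=2),cv2.resize(d,(400,400),interpolation=2)]))
E
```

```text
t: 11.25
eef_pos: [363.4, -69.3, 217.7]
ee_rot: [-0.001, 0.0, 1.0, 0.0]
ft_force: [-0.1, -0.5, -0.5]
grip_width: 0.4
gripper_force: 0.0
t: 11.65
eef_pos: [295.3, -69.6, 217.6]
ee_rot: [-0.0, 0.0, 1.0, 0.0]
ft_force: [0.9, 0.3, 0.6]
grip_width: 0.0
gripper_force: 0.0
```

View pics/end.png

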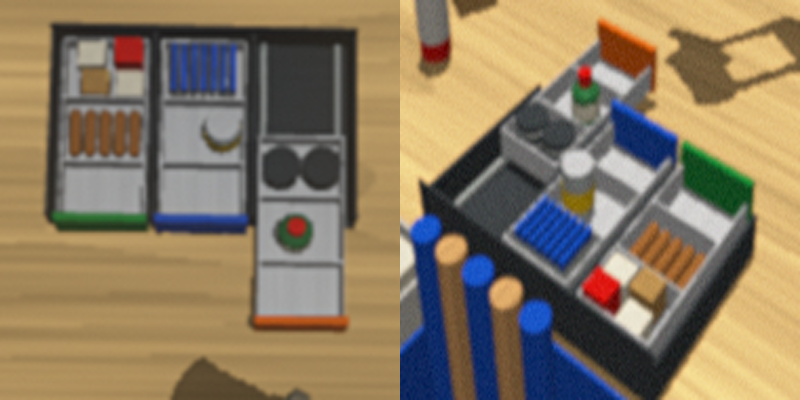

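The picture shows the orange lip at (300,322), about 120 mm in front of blue. Green (100,220) and blue (200,220) are level, and the bottle and tin are upright.

```bash
python3 -c "
from workcell import order;print(order.sign_off())"
```

```text
the job is handed in; nothing more can be done
None
```

I pushed the green tray home, drew the orange tray out to its stop with a fingertip behind its lip, and handed the job in. In the last picture blue was shut and the bottle and tin were upright; the hand-in returned no verdict.

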